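# Third hand at the compass press jig

## Task

Set the grey zinc capsule into the round well of the red mirror compass it belongs to and let go of it. Then put that compass, lying flat with the capsule in it, on the bed of the press jig, mirror away from the fence, and push its straight front edge square and centred against the brass spring fence until the fence's black pointer stands in the green band, never driving the fence to the end of its travel. Finish while still holding the compass pressed there with a steady push, so that a colleague can fasten it, and leave the other things where they are.

Things in the scene. Friction and masses are not known exactly. Their poses are not given: they have to be found in the camera images.
- grey_capsule_center (a point): Grey zinc two-step round capsule with a white dial on top: foot 40 mm across and 14 mm tall, above it a turret 30 mm across and 20 mm tall (34 mm in all). This point is on its axis, 17 mm above its underside. About 120 g. It belongs in the red compass: seated, its underside is 7 mm above the compass's underside and this point is 16 mm above the compass's centre point.
- red_compass_center (a point): Red acrylic mirror compass, its plate 100 mm long (x), 56 mm wide (y), 16 mm thick; a 46 mm round well, 9 mm deep, is open upwards at the plate's centre. A mirror lid fixed at the -x (rear) end leans up and back, to 57 mm above the plate's underside and 75 mm behind the centre; the straight +x end is the front edge, marked by a short white line. This point is the centre of the plate, 8 mm above its underside, on the well's axis; z up. 200 g.
- jig: Fixed press jig on the counter. Origin on the counter (z = 0) below the middle of the relaxed fence face; x is the pressing direction (from the bed into the fence), y along the fence, z up. A flat steel bed, top 6 mm above the counter, 110 mm wide (y), reaches from x = -120 mm to beyond the fence. Behind the fence a grey housing (x = 36 to 101 mm, 90 mm wide, 34 mm high) carries a scale on its top: white, green, red.
- jig_bed (a point): Point on the jig's bed surface, 6 mm straight above the jig's origin; axes as the jig.
- fence_face (a point): Middle of the fence's front face, 14 mm above the counter, moving with the fence; axes as the jig. The fence is a brass plate 84 mm wide, 8 mm thick, its top 42 mm above the counter.
- fence (a joint): How far the spring fence is pushed back along the jig's x, m: 0 relaxed, 0.026 end of travel. The spring pushes back with 2 N at the start, plus 0.4 N per mm (about 7 N in mid-band). The black pointer bar riding over the scale is in the green band from 0.008 to 0.018.
- blue_compass_center (a point): Bystander, not to be disturbed. Blue acrylic mirror compass, its plate 100 mm long (x), 56 mm wide (y), 16 mm thick; a 34 mm round well, 9 mm deep, is open upwards at the plate's centre. A mirror lid fixed at the -x (rear) end leans up and back, to 57 mm above the plate's underside and 75 mm behind the centre; the straight +x end is the front edge, marked by a short white line. This point is the centre of the plate, 8 mm above its underside, on the well's axis; z up. 200 g.
- brass_capsule_center (a point): Bystander, not to be disturbed. Brass two-step round capsule with a white dial on top: foot 31 mm across and 14 mm tall, above it a turret 21 mm across and 20 mm tall (34 mm in all). This point is on its axis, 17 mm above its underside. About 120 g.
- spirit_level: Bystander: brass bar spirit level, 24 x 150 x 26 mm (x, y, z), origin at the centre of its underside.
- feeler_block: Bystander: steel feeler block, 30 x 75 x 24 mm (x, y, z), origin at the centre of its underside.

How it is judged (in metres and radians):
On the way:
1. the grey capsule sits in the red compass's well and the fingers are off it (x of grey_capsule_center in the frame of red_compass_center between -0.005 and 0.005 m and y of grey_capsule_center in the frame of red_compass_center between -0.005 and 0.005 m and z of grey_capsule_center in the frame of red_compass_center between 0.013 and 0.019 m and angle between grey_capsule_center's own z axis and vertical below 0.15 rad and contact force between the fingers and grey_capsule below 0.05 N), for 0.2 s.
At the end, for the whole second after the job is handed in: Fingers on the red compass; it lies flat on the bed (4 mm), capsule seated (5 mm), front edge on the fence, square to 0.1 rad, centred to 15 mm, pressing 3 to 13 N; fence at rest at 7.5 to 18.5 mm; other things within 30 mm of their starts (x of grey_capsule_center in the frame of red_compass_center between -0.005 and 0.005 m and y of grey_capsule_center in the frame of red_compass_center between -0.005 and 0.005 m and z of grey_capsule_center in the frame of red_compass_center between 0.013 and 0.019 m and angle between grey_capsule_center's own z axis and vertical below 0.15 rad and z of red_compass_center in the frame of jig_bed between 0.004 and 0.012 m and angle between red_compass_center's own z axis and vertical below 0.08 rad and angle between the x axis of red_compass_center and the x axis of jig, either way round below 0.1 rad and x of red_compass_center in the frame of fence_face between -0.056 and -0.044 m and y of red_compass_center in the frame of fence_face between -0.015 and 0.015 m and value of joint fence between 0.0075 and 0.0185 m and velocity of joint fence between -0.01 and 0.01 m/s and contact force between red_compass and fence between 3 and 13 N and contact force between the fingers and red_compass above 0.5 N and distance of each of blue_compass_center, brass_capsule_center, spirit_level, feeler_block from where it was at the start of the episode below 0.03 m); the arm keeps its last pose, push and grip.
It fails at once if the fence is driven to the end of its travel (value of joint fence above 0.0245 m).
It fails at once if the blue compass is disturbed (distance of blue_compass_center from where it was at the start of the episode above 0.03 m).
It fails at once if the brass capsule is disturbed (distance of brass_capsule_center from where it was at the start of the episode above 0.03 m).
It fails at once if the spirit level is disturbed (distance of spirit_level from where it was at the start of the episode above 0.03 m).
It fails at once if the feeler block is disturbed (distance of feeler_block from where it was at the start of the episode above 0.03 m).
It also fails if it takes over 64 s, if anything falls off the work surface, if the arm or the gripper's body presses on something with over 40 N, if the wrist force passes 120 N, or if a joint passes its speed limit or range.

## Robot

A 6-joint arm with a two-finger parallel gripper is mounted at the origin on the work surface. World frame = base frame: x ahead of the robot, y to its left, z up, the work surface at z = 0. Lengths are in mm, angles in degrees, forces in N, time in s.
With the tool pointing down it reaches from about 350 to 850 mm from the base axis. Payload 8.1 kg.
Tool frame: the origin (TCP) lies on the centre line of the jaws, within the pads' length; the fingertips stand 19 mm ahead of it and the grasp point (between the pads) is the TCP; z points along the fingers, y is the line along which they close (so a half turn about z gives the same grasp; the last joint's range is limited). The gripper opens to 85 mm and grips with 20 to 120 N. Pads are 22 mm wide; open, the fingers measure 114 mm over their backs; the gripper's body (76 mm by 85 mm) begins 54 mm behind the grasp point. The pads swing forward as they close: fully open they stand 13 mm farther back than shut.
Start: joints at [-82.07, 7.471, 85.268, -0, 87.261, -4.893], TCP at [133.182, -585.037, 250.292] pointing down, gripper open.
Joint ranges: [-169.43, 169.43], [-51.17, 129.36], [1.28, 143.12], [-76.62, 256.62], [0, 156.53], [-152.29, 152.29]. Speed limits (degrees/s): [136.94, 136.94, 159.86, 180, 180, 180].

## Interface

Orientations are given as [roll, pitch, yaw] about the fixed x, y, z axes, in that order (R = Rz(yaw) Ry(pitch) Rx(roll)).
In Python, from bench import r gives the robot as it stands. The module is installed in compiled form; this text tells all that it offers.
- The arm moves only by the tool servo_tool, never from a script. Its arguments are lists of equal length, an entry for each row: "fingers": the finger opening in m, from 0 to 0.0854; "linear": the shift along the tool's x, y, z in m, a list of three; "rotation": the turn, a rotation vector about the tool's x, y, z in degrees, a list of three. A call has 1 to 10 rows; each row is the pose to reach, as a shift and turn from the pose commanded when the call began, along the tool's axes at that moment; what a row does not reach only later rows make up. A row lasts 1/10 s, in which the tool goes at most 50 mm and 8.59 degrees, less where a joint would pass 70% of its speed; a pose out of reach is approached as far as the arm can. A call with a gripper value outside its range is refused whole. The fingers move at their own pace and stop on an object; "force" is the grip in N (left out, the last holds). Time passes only in rows, so rows that repeat a pose let the fingers close. It gives the time, the measured TCP pose, the force, the opening and the grip force at its end, in the units of the state.
- r.sense(): the state, without advancing time (a new reading comes with each control period).
- r.snapshot(name): name is "scene" or "top" or "wrist"; returns a dict with "frame" (420x560x3 uint8, red, green, blue), "fx", "fy", "cx", "cy" (pixels), "camera_from_world" (4x4, takes a point from world to camera coordinates). Camera axes: x right, y up, looking along -z (the intrinsics and any distortion apply to the point x, -y, -z); pixel columns grow to the right and rows downward; lengths in mm; the calibration is good to about 2 mm. A picture is of the moment at which its call begins. There is no depth.
- r.hand_in(): hands the job in; it is judged then, once.
The state is a dict: "time": time; "joint_pos": joint angles; "qd": joint speeds; "joint_efforts": joint torques, N m; "tool_pos": TCP position; "tcp_rot": TCP orientation; "ft_force": force on the tool from outside, world axes, zero at the start; "wrist_torque": the same for the moment, N m; "finger_gap": finger opening in mm; "grip_force": force on a finger pad.
Only numpy, scipy, OpenCV 4.12 (cv2) and the standard library are available. Lean on these libraries where they do the work, as an engineer would, in place of code of your own. Each camera call takes 0.05 s, during which the arm holds its last target. There are 200 camera calls.

## Working session

There is one attempt and no reset: what is moved stays moved. The work goes in short steps, Python scripts to look and compute and a tool call to move; the robot and the scene stay as the last step left them, time stands still between calls to the robot, and variables do not carry over. Pictures are saved under pics/ and viewed, at most 10 in all, crops included, and the job is handed in when it is done.

Besides the shell and the picture viewer there is one more tool, called after ">>>" as name(argument=value, ...), one argument or row to a line, values as JSON. servo_tool: Moves the arm, as the interface text tells. Its arguments: {"type":"object","properties":{"fingers":{"type":"array","items":{"type":"number"}},"linear":{"type":"array","items":{"type":"array","items":{"type":"number"}}},"rotation":{"type":"array","items":{"type":"array","items":{"type":"number"}}},"force":{"type":"number"}},"required":["fingers","linear","rotation"]}

```bash
mkdir -p pics; cat > h.py <<'E'
import numpy as np, cv2
from bench import r
def snap(n,name=None):
    s=r.snapshot(n)
    if name: cv2.imwrite('pics/'+name+'.png',s['frame'][:,:,::-1])
    return s
def ray(s,uv,z):
    T=np.array(s['camera_from_world']);R=T[:3,:3];c=-R.T@T[:3,3]
    u,v=uv
    d=R.T@np.array([(u-s['cx'])/s['fx'],-(v-s['cy'])/s['fy'],-1])
    return c+d*(z-c[2])/d[2]
def proj(s,p):
    T=np.array(s['camera_from_world']);q=T[:3,:3]@np.array(p)+T[:3,3]
    return np.array([s['cx']+s['fx']*q[0]/-q[2],s['cy']+s['fy']*q[1]/q[2]])
E
python3 - <<'E'
from h import *
a=snap('top','top');b=snap('scene','scene')
for s in(a,b):
    T=np.array(s['camera_from_world']);print(s['fx'],s['cx'],s['cy'],-T[:3,:3].T@T[:3,3],[k for k in s])
st=r.sense();print(st)
cv2.imwrite('pics/both.png',cv2.resize(a['frame'][:,:,::-1],(800,600),interpolation=cv2.INTER_CUBIC))
E
```

```text
463.46679560191507 280.33662383941044 213.83393536362695 [ 537.3424716    -8.20228254 1176.66701122] ['frame', 'fx', 'fy', 'cx', 'cy', 'camera_from_world']
431.69931174107745 280.696253841649 212.00157520606334 [ 868.36372119 -495.78198733  691.16708751] ['frame', 'fx', 'fy', 'cx', 'cy', 'camera_from_world']
{'time': 0.1, 'joint_pos': array([-8.20706208e+01,  7.51099554e+00,  8.53237202e+01,  6.79383596e-04,
        8.72598196e+01, -4.89326861e+00]), 'qd': array([-0.01186408, -0.07489513, -0.07112074,  0.0338905 , -0.14379494,
        0.0234045 ]), 'joint_efforts': array([ 2.23358424e-03, -5.70952213e+01, -5.01944840e+01,  5.49912500e-05,
        8.09146150e-03, -1.56433509e-05]), 'tool_pos': array([ 133.12086297, -584.57819208,  249.34052897]), 'tcp_rot': array([-1.79905867e+02, -8.73992111e-03,  1.28226076e+01]), 'ft_force': array([0.11075491, 0.04895826, 0.25453664]), 'wrist_torque': array([ 0.02390275,  0.03251567, -0.02216288]), 'grip_force': 0.0, 'finger_gap': 85.11579632999212}
```

View pics/both.png

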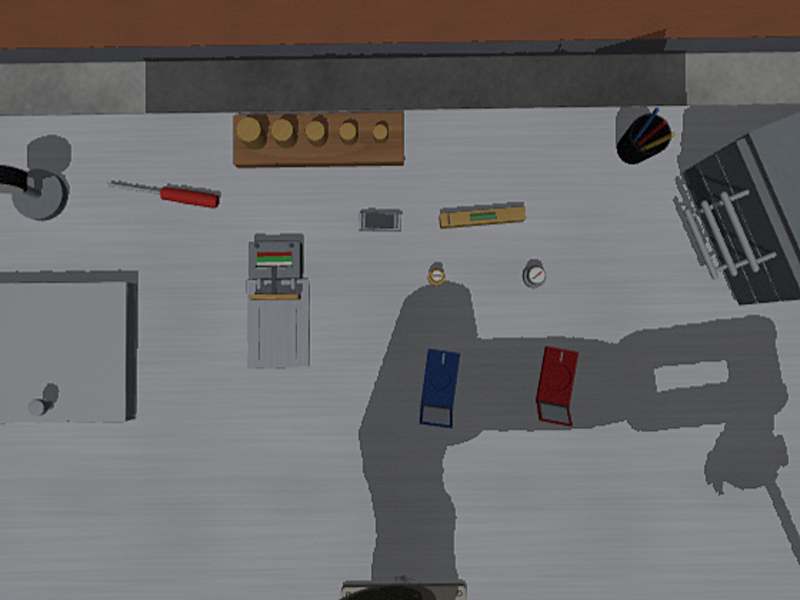

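View pics/scene.png

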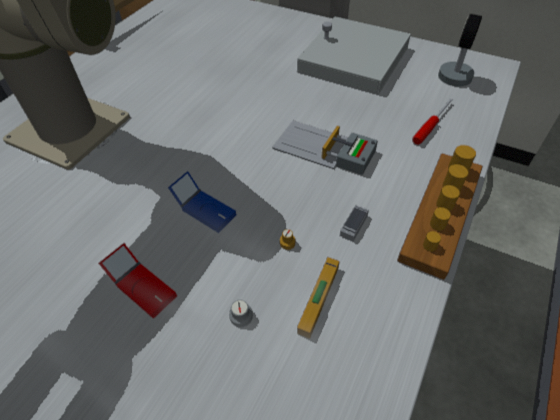

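The top view (x up, y left; 800-px version) shows the red compass at (558,380), grey capsule at (535,274), jig bed at (278,320), fence at (274,296). The front edges of both compasses already point about +x, as does the jig's pressing direction.

```bash
python3 - <<'E'
from h import *
s=snap('top');f=s['frame'].astype(int);R,G,B=f[...,0],f[...,1],f[...,2]
m=((R>70)&(R>2*G)&(R>2*B)).astype(np.uint8);m[:,:360]=0;m[:230]=0;m[:,420:]=0
ys,xs=np.nonzero(m);print('red',len(xs),xs.min(),xs.max(),ys.min(),ys.max())
c=max(cv2.findContours(m,0,2)[0],key=cv2.contourArea)
ap=cv2.approxPolyDP(c,3,True)[:,0];print(ap.tolist())
for p in ap: print(p,ray(s,p,16).round(1))
# front: fit direction from side edges: 
w=(R>130)&(G>110)&(B>110)
w2=w.copy();w2[:240]=0;w2[265:]=0;w2[:,:380]=0;w2[:,402:]=0
ys,xs=np.nonzero(w2);print('line',list(zip(xs,ys)))
# capsule crop intensities
cv2.imwrite('pics/c1.png',cv2.resize(np.vstack([np.hstack([s['frame'][165:220,345:405],s['frame'][235:290+15,365:425][:55]]),np.hstack([s['frame'][160:215,165:225],s['frame'][205:260,165:225]])])[:,:,::-1],None,fx=5,fy=5,interpolation=cv2.INTER_NEAREST))
# fence: brass
h=cv2.cvtColor(s['frame'],cv2.COLOR_RGB2HSV)
b=((h[...,0]>10)&(h[...,0]<28)&(h[...,1]>110)).astype(np.uint8);b[:195]=0;b[215:]=0;b[:,:165]=0;b[:,225:]=0
ys,xs=np.nonzero(b);c=cv2.minAreaRect(np.c_[xs,ys].astype(np.float32));print('fence',c)
for p in cv2.boxPoints(c): print(p,ray(s,p,42).round(1))
E
```

```text
red 777 377 404 243 297
[[383, 243], [377, 279], [398, 282], [404, 247]]
[383 243] [ 515.2 -259.1   16. ]
[377 279] [ 426.  -242.2   16. ]
[398 282] [ 417.9 -294.2   16. ]
[404 247] [ 504.6 -311.3   16. ]
line []
fence ((192.0, 207.5), (3.0, 34.0), 90.0)
[175. 206.] [612.7 254.6  42. ]
[209. 206.] [611.6 171.1  42. ]
[209. 209.] [604.3 171.1  42. ]
[175. 209.] [605.3 254.6  42. ]
```

View pics/c1.png

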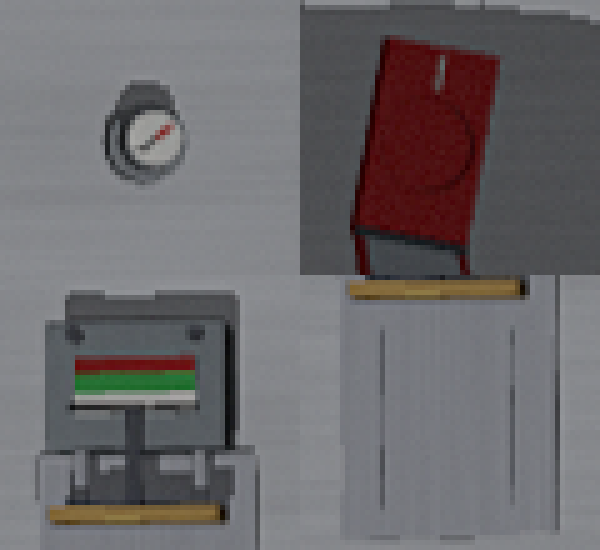

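```bash
cat >> h.py <<'E'
def to(p,yaw):
    st=r.sense();from scipy.spatial.transform import Rotation as Q
    q=Q.from_euler('xyz',st['tcp_rot'],degrees=True);t=Q.from_euler('xyz',[180,0,yaw],degrees=True)
    print('lin(m)',(q.inv().apply(np.array(p)-st['tool_pos'])/1000).round(4),'rot',(q.inv()*t).as_rotvec(degrees=True).round(2),'t',st['time'],st['tool_pos'].round(1),st['tcp_rot'].round(2))
E
python3 - <<'E'
from h import *
s=snap('top')
print('dial',ray(s,(376.2,192.4),34))
b=snap('scene')
p=ray(s,(376.2,192.4),34);print(proj(b,p))
for n,p in dict(fl=(383,242.4),fr=(405,246.6),rr=(398.4,285),rl=(376.5,281)).items(): print(n,ray(s,p,16))
to([540,-230,250],0)
E
```

```text
dial [ 640.50962287 -241.30602524   34.        ]
[237.67201422 308.5276382 ]
fl [ 516.66489681 -259.16382612   16.        ]
fr [ 505.5161725  -313.77489381   16.        ]
rr [ 410.47316021 -294.99690686   16.        ]
rl [ 421.02245353 -240.81687608   16.        ]
lin(m) [ 0.4755 -0.2557  0.    ] rot [-0.05  0.   12.82] t 0.25 [ 133.1 -584.8  249.8] [-179.95   -0.     12.82]
```

>>> servo_tool(
  fingers=[0.085,0.085,0.085,0.085,0.085,0.085,0.085,0.085,0.085,0.085],
  linear=[
    [0.04,-0.02,0],
    [0.08,-0.04,0],
    [0.12,-0.065,0],
    [0.16,-0.086,0],
    [0.2,-0.108,0],
    [0.24,-0.13,0],
    [0.28,-0.15,0],
    [0.32,-0.172,0],
    [0.36,-0.194,0],
    [0.4,-0.215,0],
  ],
  rotation=[
    [0,0,1.3],
    [0,0,2.6],
    [0,0,3.9],
    [0,0,5.2],
    [0,0,6.5],
    [0,0,7.8],
    [0,0,9],
    [0,0,10.3],
    [0,0,11.5],
    [0,0,12.8],
  ],
)

```text
time: 1.25
tool_pos: [476.6, -285.1, 250.4]
tcp_rot: [180.0, -0.0, -0.0]
ft_force: [0.5, 0.1, 0.4]
finger_gap: 85.0
grip_force: 0.0
```

```bash
python3 - <<'E'
from h import *
s=snap('wrist','w1');T=np.array(s['camera_from_world']);print(-T[:3,:3].T@T[:3,3])
p=[640.5,-241.3,34];print(proj(s,p),proj(s,[463.4,-278,16]))
to([640.5,-241.3,150],0)
E
```

```text
[ 556.09887787 -284.07064407  373.63645812]
[222.61450424 -21.64547482] [270.9472043  190.64807954]
lin(m) [ 0.1593 -0.0385  0.1009] rot [-0.16 -0.18  0.09] t 1.3 [ 481.  -280.3  250.3] [-1.7984e+02 -1.8000e-01  9.0000e-02]
```

View pics/w1.png

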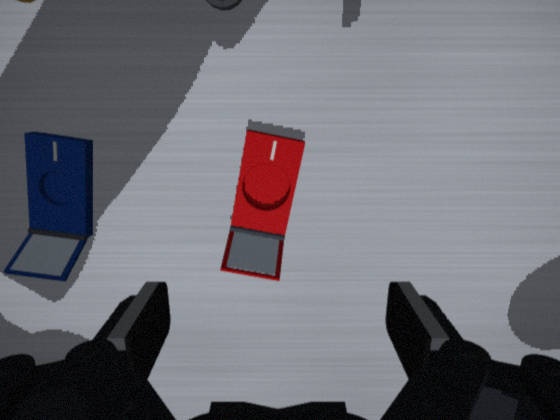

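The wrist view shows the red well rim near (267,184), with plate front corners (247,130) and (304,140). The arm was still settling, so I'll measure again at rest.

>>> servo_tool(
  fingers=[0.085,0.085,0.085],
  linear=[
    [0,0,0],
    [0,0,0],
    [0,0,0],
  ],
  rotation=[
    [0,0,0],
    [0,0,0],
    [0,0,0],
  ],
)

```text
time: 1.6
tool_pos: [474.7, -287.5, 250.2]
tcp_rot: [180.0, 0.0, -0.0]
ft_force: [-0.2, 0.3, 0.3]
finger_gap: 85.0
grip_force: 0.0
```

```bash
cat >> h.py <<'E'
def red(s):
    h=cv2.cvtColor(s['frame'],cv2.COLOR_RGB2HSV)
    # bright top face only
    m=(((h[...,0]<8)|(h[...,0]>172))&(h[...,1]>120)&(h[...,2]>60)).astype(np.uint8)
    c=max(cv2.findContours(m,0,1)[0],key=cv2.contourArea)
    return m,c
E
python3 - <<'E'
from h import *
s=snap('wrist');m,c=red(s)
h=cv2.cvtColor(s['frame'],cv2.COLOR_RGB2HSV);print('V range in red',np.percentile(h[...,2][m>0],[5,25,50,75,95]))
x,y,w,hh=cv2.boundingRect(c);print(x,y,w,hh)
cv2.imwrite('pics/w2.png',cv2.resize(s['frame'][y-10:y+hh+10,x-10:x+w+10][:,:,::-1],None,fx=3.5,fy=3.5,interpolation=cv2.INTER_NEAREST))
ap=cv2.approxPolyDP(c,4,True)[:,0]
for p in ap: print(p,ray(s,p,16).round(1))
print(r.sense()['tool_pos'],proj(s,[463.4,-278,16]))
E
```

```text
V range in red [ 75. 152. 156. 157. 160.]
228 128 75 106
[244 128] [ 521.3 -255.8   16. ]
[228 222] [ 429.  -237.2   16. ]
[281 233] [ 417.2 -290.3   16. ]
[302 141] [ 509.3 -309.8   16. ]
[ 474.63042429 -287.62994965  250.29316577] [268.46267022 188.59301216]
```

View pics/w2.png

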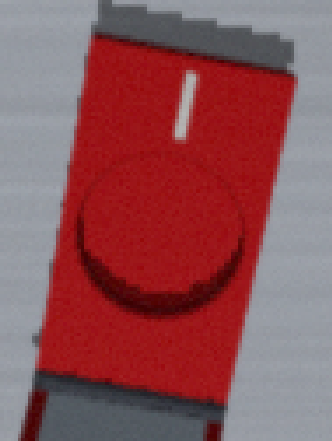

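Crop (origin (218,118), scale 3.5): well rim spans x 77–245, y 150–317, so its centre is at pixel (264,184.6). Plate corners are clear.

```bash
python3 - <<'E'
from h import *
s=snap('wrist')
print('rim',ray(s,(264,184.6),16).round(1))
P=[ray(s,p,16) for p in((245.1,128),(302.6,138.9),(281.4,235.1),(229.4,225.1))];print(np.round(P,1),np.mean(P,0))
d=(P[0]+P[1]-P[2]-P[3])/2;print(np.hypot(*d[:2]),np.degrees(np.arctan2(d[1],d[0])),np.linalg.norm(P[0]-P[1]))
to([640.5,-241.3,170],0);to([565,-241.3,170],0)
E
```

```text
rim [ 467.4 -273.8   16. ]
[[ 521.2 -257.    16. ]
 [ 511.1 -310.5   16. ]
 [ 414.8 -290.8   16. ]
 [ 425.7 -238.6   16. ]] [ 468.22463668 -274.22409167   16.        ]
97.79686737087334 -11.22858149178916 54.422414204382754
lin(m) [ 0.1658 -0.0466  0.0803] rot [ 0.01  0.01 -0.09] t 1.7 [ 474.6 -287.7  250.3] [ 1.7999e+02  1.0000e-02 -9.0000e-02]
lin(m) [ 0.0903 -0.0465  0.0803] rot [ 0.01  0.01 -0.09] t 1.7 [ 474.6 -287.7  250.3] [ 1.7999e+02  1.0000e-02 -9.0000e-02]
```

>>> servo_tool(
  fingers=[0.085,0.085,0.085,0.085,0.085,0.085,0.085],
  linear=[
    [0.04,-0.008,0],
    [0.08,-0.016,0],
    [0.12,-0.024,0],
    [0.165,-0.033,0],
    [0.165,-0.033,0],
    [0.165,-0.033,0],
    [0.165,-0.033,0],
  ],
  rotation=[
    [0,0,0],
    [0,0,0],
    [0,0,0],
    [0,0,0],
    [0,0,0],
    [0,0,0],
    [0,0,0],
  ],
)

```text
time: 2.4
tool_pos: [639.5, -254.6, 250.7]
tcp_rot: [180.0, 0.0, -0.1]
ft_force: [0.2, -0.4, -0.2]
finger_gap: 84.9
grip_force: 0.0
```

```bash
python3 - <<'E'
from h import *
s=snap('wrist');q=proj(s,[640.5,-241.3,34]).round().astype(int);print(q,s['fx'])
x,y=q;im=s['frame'][y-45:y+45,x-60:x+60]
cv2.imwrite('pics/w3.png',cv2.resize(im[:,:,::-1],None,fx=6,fy=6,interpolation=cv2.INTER_NEAREST))
to([640.5,-241.3,250],0)
print('tcp px at z=250',proj(s,r.sense()['tool_pos']))
E
```

```text
[264 180] 378.11696501168615
lin(m) [ 0.001  -0.0134  0.0012] rot [ 0.04 -0.04 -0.07] t 2.45 [ 639.5 -254.7  251.2] [ 1.7996e+02 -4.0000e-02 -7.0000e-02]
tcp px at z=250 [280.14592746 314.58755931]
```

View pics/w3.png

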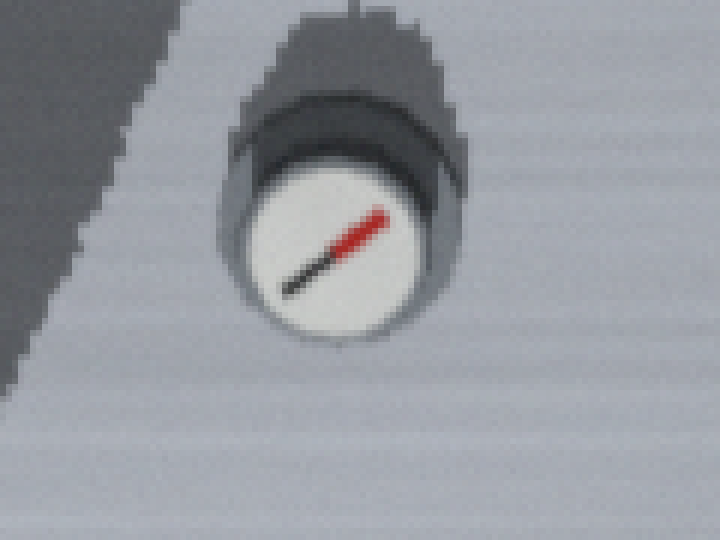

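Dial centre is at crop (336,250), i.e. pixel (260,176.7), about 4 mm from the top-camera estimate. I'll take the mean and grasp; the later fit is done relative within the same camera.

>>> servo_tool(
  fingers=[0.085,0.085,0.085,0.085,0.085,0.085,0.085,0.085],
  linear=[
    [0.0025,-0.015,0.04],
    [0.0025,-0.015,0.08],
    [0.0025,-0.015,0.12],
    [0.0025,-0.015,0.16],
    [0.0025,-0.015,0.19],
    [0.0025,-0.015,0.205],
    [0.0025,-0.015,0.2145],
    [0.0025,-0.015,0.2145],
  ],
  rotation=[
    [0,0,0],
    [0,0,0],
    [0,0,0],
    [0,0,0],
    [0,0,0],
    [0,0,0],
    [0,0,0],
    [0,0,0],
  ],
)

```text
time: 3.25
tool_pos: [642.7, -239.0, 36.1]
tcp_rot: [180.0, -0.0, -0.0]
ft_force: [-0.0, 0.6, 0.4]
finger_gap: 84.9
grip_force: 0.0
```

>>> servo_tool(
  fingers=[0.02,0.02,0.02,0.02,0.02,0.02,0.02,0.02],
  linear=[
    [0,0,0],
    [0,0,0],
    [0,0,0],
    [0,0,0],
    [0,0,0],
    [0,0,0],
    [0,0,0],
    [0,0,0],
  ],
  rotation=[
    [0,0,0],
    [0,0,0],
    [0,0,0],
    [0,0,0],
    [0,0,0],
    [0,0,0],
    [0,0,0],
    [0,0,0],
  ],
  force=30,
)

```text
time: 4.05
tool_pos: [643.7, -238.9, 37.1]
tcp_rot: [180.0, -0.1, 0.0]
ft_force: [-0.7, 0.5, 5.6]
finger_gap: 28.8
grip_force: 29.6
```

```bash
python3 - <<'E'
from h import *
s=snap('wrist','w4');st=r.sense();print(st['tool_pos'],st['finger_gap'],st['grip_force'])
t=st['tool_pos'].copy();t[2]=34;print('tcp at z34 px',proj(s,t))
E
```

```text
[ 643.71445897 -238.85758959   37.10718465] 28.532392373769294 29.580599069595337
tcp at z34 px [279.87740927 309.07865474]
```

View pics/w4.png

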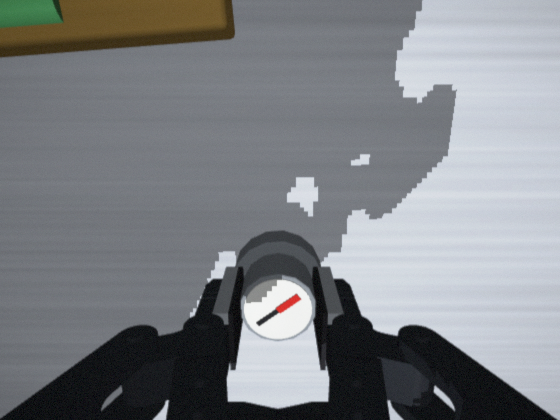

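Capsule is held: dial centre (279,309) coincides with the projected TCP (279.9,309.1), so the wrist camera agrees with the tool. Next I carry it over the red well.

>>> servo_tool(
  fingers=[0.02,0.02,0.02,0.02,0.02,0.02,0.02,0.02,0.02,0.02],
  linear=[
    [0,0,-0.03],
    [0,0,-0.065],
    [-0.02,0.004,-0.085],
    [-0.06,0.012,-0.085],
    [-0.1,0.02,-0.085],
    [-0.14,0.029,-0.085],
    [-0.165,0.034,-0.085],
    [-0.176,0.036,-0.085],
    [-0.176,0.036,-0.085],
    [-0.176,0.036,-0.085],
  ],
  rotation=[
    [0,0,0],
    [0,0,0],
    [0,0,2],
    [0,0,4],
    [0,0,6],
    [0,0,8],
    [0,0,10],
    [0,0,11.2],
    [0,0,11.2],
    [0,0,11.2],
  ],
)

```text
time: 5.1
tool_pos: [468.0, -274.6, 121.2]
tcp_rot: [180.0, -0.1, -11.1]
ft_force: [0.2, -0.0, -0.3]
finger_gap: 28.7
grip_force: 29.9
```

>>> servo_tool(
  fingers=[0.02,0.02,0.02],
  linear=[
    [0,0,0],
    [0,0,0],
    [0,0,0],
  ],
  rotation=[
    [0,0,0],
    [0,0,0],
    [0,0,0],
  ],
)

```text
time: 5.4
tool_pos: [467.6, -274.3, 120.7]
tcp_rot: [-180.0, 0.0, -11.1]
ft_force: [-0.1, 0.5, -1.3]
finger_gap: 28.6
grip_force: 29.9
```

```bash
python3 - <<'E'
from h import *
s=snap('wrist','w5');st=r.sense();print(st['tool_pos'],st['tcp_rot'],st['finger_gap'],st['grip_force'])
t=st['tool_pos'].copy();t[2]=16;print('tcp at z16 px',proj(s,t))
import cv2
c,sn=np.cos(np.radians(-11.2)),np.sin(np.radians(-11.2))
for dx,dy in((50,28),(50,-28),(-50,-28),(-50,28)): print(proj(s,[t[0]+c*dx-sn*dy,t[1]+sn*dx+c*dy,16]).round(1))
E
```

```text
[ 467.48304515 -274.36758887  120.66899497] [-1.79991835e+02  6.72473545e-03 -1.11258391e+01] 28.46551643989905 29.896278083324432
tcp at z16 px [279.25721279 221.47606786]
[232.6 142.4]
[326.3 142.5]
[320.3 291.1]
[237.8 291.1]
```

View pics/w5.png

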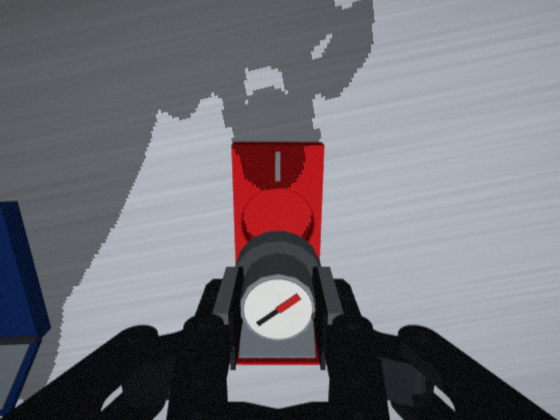

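The front corners sit at (232,143) and (324,143) against predicted (232.6,142.4) and (326.3,142.5). That is aligned within 1 mm, so I lower.

>>> servo_tool(
  fingers=[0.02,0.02,0.02,0.02,0.02,0.02,0.02],
  linear=[
    [0,-0.0005,0.03],
    [0,-0.0005,0.05],
    [0,-0.0005,0.06],
    [0,-0.0005,0.068],
    [0,-0.0005,0.073],
    [0,-0.0005,0.076],
    [0,-0.0005,0.076],
  ],
  rotation=[
    [0,0,0],
    [0,0,0],
    [0,0,0],
    [0,0,0],
    [0,0,0],
    [0,0,0],
    [0,0,0],
  ],
)

```text
time: 6.15
tool_pos: [467.3, -274.3, 45.1]
tcp_rot: [180.0, -0.0, -11.2]
ft_force: [-0.2, -0.8, -0.9]
finger_gap: 28.9
grip_force: 29.9
```

>>> servo_tool(
  fingers=[0.02,0.02,0.02],
  linear=[
    [0,0,0.001],
    [0,0,0.002],
    [0,0,0.002],
  ],
  rotation=[
    [0,0,0],
    [0,0,0],
    [0,0,0],
  ],
)

```text
time: 6.45
tool_pos: [467.7, -274.5, 44.1]
tcp_rot: [180.0, -0.1, -11.2]
ft_force: [-1.4, 1.7, 5.2]
finger_gap: 28.9
grip_force: 30.6
```

Contact (5 N up): the capsule is on the well floor. I release and lift.

>>> servo_tool(
  fingers=[0.04,0.06,0.085,0.085,0.085,0.085,0.085,0.085,0.085,0.085],
  linear=[
    [0,0,0],
    [0,0,0],
    [0,0,0],
    [0,0,0],
    [0,0,0],
    [0,0,-0.03],
    [0,0,-0.06],
    [0,0,-0.08],
    [0,0,-0.08],
    [0,0,-0.08],
  ],
  rotation=[
    [0,0,0],
    [0,0,0],
    [0,0,0],
    [0,0,0],
    [0,0,0],
    [0,0,0],
    [0,0,0],
    [0,0,0],
    [0,0,0],
    [0,0,0],
  ],
)

```text
time: 7.45
tool_pos: [467.3, -274.3, 123.0]
tcp_rot: [180.0, -0.1, -11.2]
ft_force: [0.1, 0.4, -0.4]
finger_gap: 85.3
grip_force: 0.0
```

```bash
python3 - <<'E'
from h import *
s=snap('wrist','w6');st=r.sense();t=st['tool_pos'];print(t,st['finger_gap'])
print('dial pred',proj(s,[467.6,-274.4,41]))
E
```

```text
[ 466.66768945 -273.84925074  121.94776136] 84.89883625944348
dial pred [279.37569846 233.73720514]
```

View pics/w6.png

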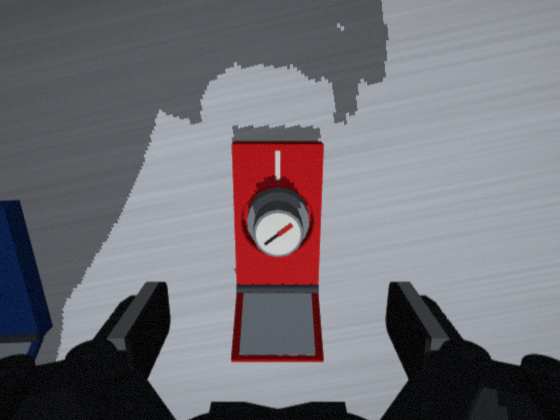

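Capsule seated: dial at (278,232), predicted (279,234), inside the well and upright. Now I grasp the compass across its width.

>>> servo_tool(
  fingers=[0.085,0.085,0.085,0.085,0.085,0.085],
  linear=[
    [0,-0.0005,0.04],
    [0,-0.0005,0.07],
    [0,-0.0005,0.088],
    [0,-0.0005,0.097],
    [0,-0.0005,0.099],
    [0,-0.0005,0.099],
  ],
  rotation=[
    [0,0,0],
    [0,0,0],
    [0,0,0],
    [0,0,0],
    [0,0,0],
    [0,0,0],
  ],
)

```text
time: 8.1
tool_pos: [467.1, -273.6, 23.7]
tcp_rot: [-180.0, 0.0, -11.2]
ft_force: [-0.5, 1.8, 0.6]
finger_gap: 85.1
grip_force: 0.0
```

>>> servo_tool(
  fingers=[0.065,0.055,0.05,0.045,0.045,0.045,0.045,0.045],
  linear=[
    [0,0,0],
    [0,0,0],
    [0,0,0],
    [0,0,0],
    [0,0,0],
    [0,0,0],
    [0,0,0],
    [0,0,0],
  ],
  rotation=[
    [0,0,0],
    [0,0,0],
    [0,0,0],
    [0,0,0],
    [0,0,0],
    [0,0,0],
    [0,0,0],
    [0,0,0],
  ],
  force=60,
)

```text
time: 8.9
tool_pos: [468.3, -274.4, 25.7]
tcp_rot: [179.9, -0.1, -11.2]
ft_force: [-2.5, 1.1, 6.2]
finger_gap: 54.1
grip_force: 63.4
```

>>> servo_tool(
  fingers=[0.045,0.045,0.045,0.045,0.045,0.045,0.045,0.045],
  linear=[
    [0,0,-0.005],
    [0,0,-0.02],
    [0,0,-0.045],
    [0,0,-0.075],
    [0,0,-0.105],
    [0,0,-0.13],
    [0,0,-0.145],
    [0,0,-0.145],
  ],
  rotation=[
    [0,0,0],
    [0,0,0],
    [0,0,0],
    [0,0,0],
    [0,0,0],
    [0,0,0],
    [0,0,0],
    [0,0,0],
  ],
)

```text
time: 9.7
tool_pos: [468.5, -274.6, 172.1]
tcp_rot: [179.9, -0.3, -11.2]
ft_force: [0.2, 0.7, -4.7]
finger_gap: 54.2
grip_force: 64.3
```

>>> servo_tool(
  fingers=[0.045,0.045,0.045,0.045,0.045,0.045,0.045,0.045,0.045,0.045],
  linear=[
    [-0.001,-0.01,0],
    [-0.004,-0.03,0],
    [-0.008,-0.06,0],
    [-0.012,-0.09,0],
    [-0.016,-0.12,0],
    [-0.02,-0.15,0],
    [-0.023,-0.18,0],
    [-0.027,-0.21,0],
    [-0.031,-0.24,0],
    [-0.035,-0.27,0],
  ],
  rotation=[
    [0,0,0],
    [0,0,-1],
    [0,0,-2],
    [0,0,-3],
    [0,0,-4],
    [0,0,-5],
    [0,0,-6],
    [0,0,-7],
    [0,0,-8],
    [0,0,-9],
  ],
)

```text
time: 10.7
tool_pos: [483.4, 0.0, 166.4]
tcp_rot: [-180.0, 0.2, -2.1]
ft_force: [0.4, 0.1, -4.6]
finger_gap: 53.9
grip_force: 64.3
```

```bash
python3 - <<'E'
from h import *
to([500,213,165],0);print(r.sense()['finger_gap'],r.sense()['ft_force'])
E
```

```text
lin(m) [ 0.0087 -0.2134  0.0015] rot [-0.04  0.23 -2.13] t 10.7 [483.4   0.  166.4] [-179.97    0.23   -2.13]
53.855263038912234 [ 0.41004445  0.08716156 -4.55322941]
```

>>> servo_tool(
  fingers=[0.045,0.045,0.045,0.045,0.045,0.045,0.045,0.045,0.045,0.045],
  linear=[
    [0.001,-0.03,0],
    [0.002,-0.06,0],
    [0.003,-0.09,0],
    [0.004,-0.12,0],
    [0.005,-0.15,0],
    [0.006,-0.175,0],
    [0.007,-0.195,0],
    [0.009,-0.205,0],
    [0.009,-0.207,0],
    [0.009,-0.207,0],
  ],
  rotation=[
    [0,0,-0.5],
    [0,0,-1],
    [0,0,-1.5],
    [0,0,-2.1],
    [0,0,-2.1],
    [0,0,-2.1],
    [0,0,-2.1],
    [0,0,-2.1],
    [0,0,-2.1],
    [0,0,-2.1],
  ],
)

```text
time: 11.7
tool_pos: [501.4, 204.2, 167.8]
tcp_rot: [179.9, 0.1, -0.1]
ft_force: [0.6, 0.5, -2.7]
finger_gap: 53.9
grip_force: 64.3
```

>>> servo_tool(
  fingers=[0.045,0.045,0.045],
  linear=[
    [0,0,0],
    [0,0,0],
    [0,0,0],
  ],
  rotation=[
    [0,0,0],
    [0,0,0],
    [0,0,0],
  ],
)

```text
time: 12.0
tool_pos: [502.1, 203.9, 168.9]
tcp_rot: [180.0, -0.0, -0.1]
ft_force: [0.2, -0.6, -3.4]
finger_gap: 53.9
grip_force: 64.3
```

```bash
python3 - <<'E'
from h import *
s=snap('wrist','w7');st=r.sense();print(st['tool_pos'],st['tcp_rot'])
h=cv2.cvtColor(s['frame'],cv2.COLOR_RGB2HSV)
b=((h[...,0]>10)&(h[...,0]<28)&(h[...,1]>100)).astype(np.uint8)
n,l,stt,c=cv2.connectedComponentsWithStats(b)
for i in range(1,n):
    if stt[i,4]>150: print(stt[i],c[i])
g=((h[...,0]>45)&(h[...,0]<80)&(h[...,1]>100)).astype(np.uint8)
print('green',cv2.boundingRect(g));print('fence pred',proj(s,[607,255,42]),proj(s,[607,171,42]))
E
```

```text
[502.18268848 203.96095145 168.9289031 ] [ 1.79999463e+02 -1.40126799e-02 -1.27922284e-01]
[ 187   31  138   19 2485] [255.96458753  39.89014085]
green (0, 286, 560, 134)
fence pred [194.4296398   47.34817468] [332.23584879  46.96270414]
```

View pics/w7.png

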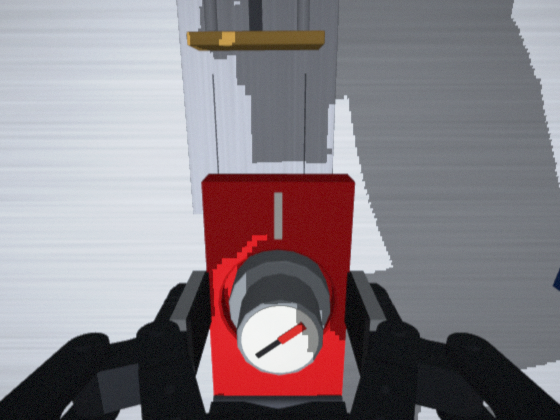

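Fence spans columns 187–325, rows 31–50, slightly sloped. The compass is held square with front edge at row 175, columns 203–355, and the capsule is still seated.

```bash
python3 - <<'E'
from h import *
s=snap('wrist');f=s['frame'];h=cv2.cvtColor(f,cv2.COLOR_RGB2HSV);g=f.astype(int).sum(2)//3
b=((h[...,0]>10)&(h[...,0]<28)&(h[...,1]>100))
for c in(190,200,215,250,280,310,320): 
    r_=np.nonzero(b[:,c])[0];print(c,r_.min(),r_.max(),g[r_.min()-1:r_.max()+2,c].tolist())
for row in (33,36,39,42,45,48): 
    c_=np.nonzero(b[row])[0];print(row,c_.min(),c_.max())
for row in(80,100,120,150,170):
    a=g[row];print('groove',row,205+np.argmin(a[205:225]-cv2.blur(a[205:225].astype(float)[None],(9,1))[0]),295+np.argmin(a[295:315]-cv2.blur(a[295:315].astype(float)[None],(9,1))[0]))
T=np.array(s['camera_from_world']);print('look',-T[2,:3])
t=r.sense()['tool_pos'];print('front pred',[proj(s,t+[50,d,-25.7+16]).round(1) for d in(28,-28)])
E
```

```text
190 32 45 [141, 97, 90, 93, 95, 97, 94, 95, 94, 92, 91, 91, 94, 87, 90, 138]
200 32 49 [93, 81, 78, 81, 82, 82, 81, 82, 80, 79, 80, 79, 80, 71, 59, 51, 49, 69, 87, 126]
215 32 49 [82, 81, 87, 85, 86, 82, 84, 82, 82, 81, 80, 81, 81, 69, 59, 48, 47, 45, 54, 71]
250 31 49 [55, 69, 81, 84, 83, 85, 85, 81, 82, 81, 77, 82, 80, 75, 69, 56, 44, 48, 47, 51, 83]
280 31 49 [95, 87, 85, 85, 86, 90, 84, 85, 84, 85, 82, 84, 84, 80, 58, 51, 50, 47, 49, 54, 90]
310 31 48 [97, 87, 87, 88, 88, 86, 84, 84, 87, 88, 86, 87, 81, 77, 60, 48, 43, 49, 49, 58]
320 31 46 [96, 85, 87, 86, 89, 87, 86, 86, 87, 83, 88, 84, 84, 72, 57, 52, 53, 66]
33 187 324
36 187 324
39 188 324
42 188 324
45 190 321
48 196 318
groove 80 213 305
groove 100 214 305
groove 120 215 305
groove 150 217 304
groove 170 218 304
look [-3.04840253e-01 -2.09362742e-04 -9.52403474e-01]
front pred [array([201.3, 177.3]), array([357.5, 176.9])]
```

```bash
python3 - <<'E'
from h import *
s=snap('wrist')
L=ray(s,(188,44.8),42);R=ray(s,(324.5,43.9),42);print('fence',L,R,(L+R)/2,np.linalg.norm(L-R),np.degrees(np.arctan2((R-L)[0],(L-R)[1]*1)))
for a,b in(((213,80),(218,170)),((305.3,80),(303.8,170))):
    A=ray(s,a,6);B=ray(s,b,6);d=A-B;print('groove',A.round(1),B.round(1),np.degrees(np.arctan2(d[1],d[0])))
print('front edge of plate at z',[ray(s,(x,175),r.sense()['tool_pos'][2]-9.7).round(1) for x in(203,355)],r.sense()['tool_pos'])
to([545,214,40],0)
E
```

```text
fence [608.44662079 259.10727295  42.        ] [608.76117101 176.05344128  42.        ] [608.6038959  217.58035712  42.        ] 83.05442731731968 0.2169955774247615
groove [589.1 250.8   6. ] [523.9 250.5   6. ] 0.25181532903741466
groove [589.  184.8   6. ] [523.7 184.6   6. ] 0.13408195042242022
front edge of plate at z [array([553. , 231.5, 159.2]), array([552.9, 177.1, 159.2])] [502.14484188 204.21686263 168.93647411]
lin(m) [ 0.0428 -0.0099  0.1289] rot [-0.   -0.01 -0.11] t 12.15 [502.1 204.2 168.9] [-1.8e+02 -1.0e-02 -1.1e-01]
```

>>> servo_tool(
  fingers=[0.045,0.045,0.045,0.045,0.045,0.045,0.045,0.045,0.045,0.045],
  linear=[
    [0.015,-0.005,0],
    [0.035,-0.012,0.01],
    [0.04,-0.013,0.035],
    [0.04,-0.013,0.065],
    [0.04,-0.013,0.095],
    [0.04,-0.013,0.115],
    [0.04,-0.013,0.128],
    [0.04,-0.013,0.132],
    [0.04,-0.013,0.132],
    [0.04,-0.013,0.132],
  ],
  rotation=[
    [0,0,0],
    [0,0,-0.3],
    [0,0,-0.3],
    [0,0,-0.3],
    [0,0,-0.3],
    [0,0,-0.3],
    [0,0,-0.3],
    [0,0,-0.3],
    [0,0,-0.3],
    [0,0,-0.3],
  ],
)

```text
time: 13.15
tool_pos: [543.2, 217.8, 38.3]
tcp_rot: [-180.0, -0.1, 0.2]
ft_force: [0.3, 0.2, -3.3]
finger_gap: 53.9
grip_force: 64.3
```

>>> servo_tool(
  fingers=[0.045,0.045,0.045,0.045],
  linear=[
    [0,0,0.003],
    [0,0,0.005],
    [0,0,0.005],
    [0,0,0.005],
  ],
  rotation=[
    [0,0,0],
    [0,0,0],
    [0,0,0],
    [0,0,0],
  ],
)

```text
time: 13.55
tool_pos: [542.5, 217.6, 32.3]
tcp_rot: [-180.0, -0.1, 0.2]
ft_force: [0.4, 0.4, -3.4]
finger_gap: 54.0
grip_force: 64.5
```

>>> servo_tool(
  fingers=[0.045,0.045,0.045,0.045],
  linear=[
    [0,0,0.0005],
    [0,0,0.001],
    [0,0,0.0015],
    [0,0,0.0015],
  ],
  rotation=[
    [0,0,0],
    [0,0,0],
    [0,0,0],
    [0,0,0],
  ],
)

```text
time: 13.95
tool_pos: [542.4, 217.6, 31.7]
tcp_rot: [-180.0, -0.0, 0.2]
ft_force: [-6.1, -1.7, 10.9]
finger_gap: 54.1
grip_force: 65.9
```

>>> servo_tool(
  fingers=[0.045,0.045,0.045,0.045,0.045,0.045],
  linear=[
    [0,0,-0.0008],
    [0.004,0,-0.0008],
    [0.008,0,-0.0008],
    [0.012,0,-0.0008],
    [0.012,0,-0.0008],
    [0.012,0,-0.0008],
  ],
  rotation=[
    [0,0,0],
    [0,0,0],
    [0,0,0],
    [0,0,0],
    [0,0,0],
    [0,0,0],
  ],
)

```text
time: 14.55
tool_pos: [554.9, 217.8, 31.8]
tcp_rot: [-180.0, -0.1, 0.2]
ft_force: [1.3, 1.6, 3.1]
finger_gap: 54.4
grip_force: 65.2
```

>>> servo_tool(
  fingers=[0.045,0.045,0.045,0.045,0.045,0.045],
  linear=[
    [0.003,0,0],
    [0.006,0,0],
    [0.009,0,0],
    [0.009,0,0],
    [0.009,0,0],
    [0.009,0,0],
  ],
  rotation=[
    [0,0,0],
    [0,0,0],
    [0,0,0],
    [0,0,0],
    [0,0,0],
    [0,0,0],
  ],
)

```text
time: 15.15
tool_pos: [562.3, 217.8, 31.7]
tcp_rot: [-180.0, 0.1, 0.2]
ft_force: [-8.4, 0.2, 10.5]
finger_gap: 53.8
grip_force: 66.0
```

>>> servo_tool(
  fingers=[0.045,0.045,0.045,0.045,0.045,0.045],
  linear=[
    [0.0,0,-0.0005],
    [0.002,0,-0.0005],
    [0.004,0,-0.0005],
    [0.006,0,-0.0005],
    [0.006,0,-0.0005],
    [0.006,0,-0.0005],
  ],
  rotation=[
    [0,0,0],
    [0,0,0],
    [0,0,0],
    [0,0,0],
    [0,0,0],
    [0,0,0],
  ],
)

```text
time: 15.75
tool_pos: [567.3, 217.8, 31.7]
tcp_rot: [180.0, 0.2, 0.2]
ft_force: [-10.8, -0.5, 11.6]
finger_gap: 54.1
grip_force: 66.1
```

```bash
python3 - <<'E'
from h import *
st=r.sense();print(st['tool_pos'],st['ft_force'])
for n in('top','wrist'):
    s=snap(n);f=s['frame'];h=cv2.cvtColor(f,cv2.COLOR_RGB2HSV)
    b=((h[...,0]>10)&(h[...,0]<28)&(h[...,1]>100)).astype(np.uint8)
    if n=='top': b[:190]=0;b[215:]=0;b[:,:165]=0;b[:,225:]=0
    k=np.nonzero(b);print(n,'brass rows',k[0].min(),k[0].max(),k[1].min(),k[1].max())
    if n=='wrist':
        w=s
        for c in(200,280,310): 
            q=np.nonzero(b[:,c])[0];print(c,q.min(),q.max())
    for nm,lo,hi in(('green',45,80),):
        g=((h[...,0]>lo)&(h[...,0]<hi)&(h[...,1]>100)).astype(np.uint8);n_,l,stt,c=cv2.connectedComponentsWithStats(g)
        print(nm,[(x.tolist()) for x in stt[1:] if x[4]>20])
t=r.sense()['tool_pos'];
cv2.imwrite('pics/fin.png',np.hstack([cv2.resize(snap('top')['frame'][150:270,160:240],(400,600),interpolation=4),cv2.resize(w['frame'],(400,300)).repeat(2,0)])[:,:,::-1])
# expected fence top front edge row if deflection d
for d in(5,10,13,16): print(d,proj(w,[608.6+d,217.6,42]).round(1))
E
```

```text
[567.25408052 217.80178435  31.72975939] [-10.79872128  -0.47174094  11.60098226]
top brass rows 193 212 183 209
green [[330, 149, 17, 5, 53], [180, 179, 24, 5, 99]]
wrist brass rows 156 415 10 416
200 163 196
280 171 196
310 156 196
green []
5 [281.8 202.8]
10 [281.9 187.2]
13 [282.  177.6]
16 [282.  167.9]
```

>>> servo_tool(
  fingers=[0.045,0.045,0.045,0.045,0.045,0.045],
  linear=[
    [0.0,0,-0.0007],
    [0.001,0,-0.0007],
    [0.002,0,-0.0007],
    [0.003,0,-0.0007],
    [0.003,0,-0.0007],
    [0.003,0,-0.0007],
  ],
  rotation=[
    [0,0,0],
    [0,0,0],
    [0,0,0],
    [0,0,0],
    [0,0,0],
    [0,0,0],
  ],
)

```text
time: 16.5
tool_pos: [569.6, 217.8, 31.8]
tcp_rot: [180.0, 0.3, 0.3]
ft_force: [-11.5, 0.5, 8.5]
finger_gap: 54.0
grip_force: 65.8
```

```bash
python3 - <<'E'
from h import *
s=snap('wrist','w8');f=s['frame'];st=r.sense();print(st['tool_pos'],st['ft_force'],st['tcp_rot'])
for c in(215,240,320,340): print(c,[(i,f[i,c].tolist()) for i in range(130,215,3)])
for d in(0,5,10,13,16): print(d,proj(s,[608.6+d,217.6,42]).round(1),proj(s,[608.6+d,217.6,22]).round(1))
print('dial pred',proj(s,st['tool_pos']-[0,0,25.7-41]))
h=cv2.cvtColor(f,cv2.COLOR_RGB2HSV);w=((h[...,1]<40)&(h[...,2]>120)).astype(np.uint8);n,l,q,c=cv2.connectedComponentsWithStats(w)
print([(q[i].tolist(),c[i].round(1).tolist()) for i in range(1,n) if q[i,4]>200])
E
```

```text
[569.61474952 217.80381489  31.74377023] [-12.36891627   1.04175345   8.95914155] [179.97914903   0.28511483   0.25342796]
215 [(130, [115, 119, 127]), (133, [121, 125, 133]), (136, [117, 121, 130]), (139, [119, 120, 132]), (142, [115, 122, 130]), (145, [122, 124, 133]), (148, [119, 124, 131]), (151, [115, 121, 127]), (154, [111, 106, 104]), (157, [96, 76, 43]), (160, [92, 73, 38]), (163, [95, 75, 37]), (166, [95, 77, 40]), (169, [91, 72, 37]), (172, [102, 82, 44]), (175, [123, 99, 49]), (178, [124, 98, 46]), (181, [129, 102, 53]), (184, [128, 101, 51]), (187, [126, 101, 51]), (190, [126, 100, 53]), (193, [127, 99, 50]), (196, [119, 94, 51]), (199, [138, 16, 19]), (202, [138, 19, 25]), (205, [135, 12, 13]), (208, [138, 21, 25]), (211, [138, 24, 24]), (214, [139, 19, 22])]
240 [(130, [120, 124, 132]), (133, [119, 122, 132]), (136, [119, 124, 132]), (139, [121, 124, 132]), (142, [119, 123, 131]), (145, [122, 127, 135]), (148, [119, 122, 132]), (151, [118, 122, 129]), (154, [114, 110, 106]), (157, [90, 72, 38]), (160, [92, 74, 36]), (163, [96, 77, 41]), (166, [93, 75, 38]), (169, [93, 7
[... 1802 characters left out ...]
.7] [281.3 163.3]
dial pred [280.28318292 339.38095763]
[([0, 0, 203, 401, 62831], [87.8, 174.4]), ([351, 0, 209, 398, 57446], [477.7, 186.5]), ([175, 6, 92, 39, 3438], [221.5, 24.5]), ([296, 6, 91, 39, 3415], [340.2, 24.5]), ([206, 108, 62, 46, 2771], [236.6, 130.4]), ([294, 108, 61, 46, 2720], [323.9, 130.4]), ([359, 108, 18, 53, 691], [367.2, 134.2]), ([274, 197, 8, 43, 343], [277.5, 217.9]), ([228, 272, 17, 54, 481], [235.6, 297.5]), ([317, 281, 12, 45, 301], [323.0, 303.8]), ([236, 299, 86, 74, 4430], [278.0, 336.0]), ([342, 330, 17, 81, 560], [349.4, 370.7]), ([196, 337, 18, 76, 764], [205.2, 376.8]), ([115, 404, 27, 16, 312], [130.1, 413.1]), ([415, 405, 25, 15, 266], [424.9, 413.6])]
```

```bash
python3 - <<'E'
from h import *
s=cv2.imread('pics/w8.png')[:,:,::-1]
for c in(220,240,280): print(c,[(i,s[i,c].tolist()) for i in range(0,60,4)])
a=cv2.imread('pics/top.png')[:,:,::-1];t=snap('top')['frame']
for c in(183,188,200): 
    print(c);print(' before',[(i,a[i,c].tolist()) for i in range(174,190)]);print(' now',[(i,t[i,c].tolist()) for i in range(174,190)])
E
```

```text
220 [(0, [22, 20, 22]), (4, [41, 114, 55]), (8, [152, 155, 153]), (12, [154, 156, 155]), (16, [156, 158, 157]), (20, [157, 160, 158]), (24, [156, 157, 156]), (28, [158, 160, 157]), (32, [156, 160, 159]), (36, [157, 160, 156]), (40, [157, 160, 158]), (44, [114, 119, 119]), (48, [86, 93, 97]), (52, [87, 92, 98]), (56, [86, 92, 99])]
240 [(0, [29, 29, 31]), (4, [49, 117, 63]), (8, [159, 160, 159]), (12, [160, 161, 160]), (16, [156, 158, 158]), (20, [159, 160, 159]), (24, [161, 163, 161]), (28, [161, 161, 159]), (32, [160, 161, 160]), (36, [159, 162, 160]), (40, [160, 162, 160]), (44, [114, 116, 120]), (48, [84, 90, 96]), (52, [81, 89, 94]), (56, [84, 91, 95])]
280 [(0, [56, 59, 65]), (4, [59, 62, 66]), (8, [56, 55, 63]), (12, [52, 55, 62]), (16, [56, 59, 65]), (20, [53, 57, 62]), (24, [56, 58, 66]), (28, [57, 59, 67]), (32, [60, 63, 68]), (36, [57, 58, 67]), (40, [55, 60, 67]), (44, [53, 57, 65]), (48, [59, 62, 67]), (52, [58, 61, 68]), (56, [57, 60, 67])]
183
 before [(174, [86, 92, 97]), (175, [84, 97, 102]), (176, [94, 65, 69]), (177, [100, 25, 24]), (178, [103, 11, 14]), (179, [79, 
[... 1301 characters left out ...]
e [(174, [85, 93, 98]), (175, [85, 97, 102]), (176, [99, 56, 60]), (177, [105, 16, 17]), (178, [110, 14, 20]), (179, [70, 104, 49]), (180, [37, 117, 57]), (181, [39, 111, 52]), (182, [25, 104, 38]), (183, [146, 147, 143]), (184, [168, 164, 165]), (185, [114, 113, 111]), (186, [54, 53, 53]), (187, [69, 71, 74]), (188, [85, 91, 94]), (189, [88, 93, 98])]
 now [(174, [52, 56, 59]), (175, [50, 57, 61]), (176, [58, 31, 33]), (177, [64, 8, 8]), (178, [68, 10, 15]), (179, [42, 64, 31]), (180, [23, 73, 35]), (181, [25, 74, 36]), (182, [3, 30, 7]), (183, [92, 87, 90]), (184, [102, 100, 99]), (185, [103, 101, 100]), (186, [103, 102, 100]), (187, [69, 71, 70]), (188, [50, 51, 57]), (189, [52, 55, 57])]
```

Pointer and fence edge agree at about 9.3 mm, just inside the green. I push about 3 mm more towards mid-band.

>>> servo_tool(
  fingers=[0.045,0.045,0.045,0.045,0.045,0.045,0.045,0.045,0.045,0.045],
  linear=[
    [0.0,0,-0.0004],
    [0.001,0,-0.0004],
    [0.002,0,-0.0004],
    [0.003,0,-0.0004],
    [0.004,0,-0.0004],
    [0.004,0,-0.0004],
    [0.004,0,-0.0004],
    [0.004,0,-0.0004],
    [0.004,0,-0.0004],
    [0.004,0,-0.0004],
  ],
  rotation=[
    [0,0,0],
    [0,0,0],
    [0,0,0],
    [0,0,0],
    [0,0,0],
    [0,0,0],
    [0,0,0],
    [0,0,0],
    [0,0,0],
    [0,0,0],
  ],
)

```text
time: 17.6
tool_pos: [573.2, 217.8, 31.8]
tcp_rot: [180.0, 0.3, 0.3]
ft_force: [-11.5, 0.5, 7.5]
finger_gap: 53.7
grip_force: 65.7
```

```bash
python3 - <<'E'
from h import *
s=snap('wrist','w9');f=s['frame'];st=r.sense();print(st['tool_pos'],st['ft_force'],st['tcp_rot'])
for c in(215,240,320,340):
    g=f[150:240,c].astype(int);k=np.nonzero((g[:,0]>90)&(g[:,1]<45))[0];print(c,'fence/plate edge row',150+k.min())
for d in(5,10,13,16): print(d,proj(s,[608.6+d,217.6,42]).round(1))
h=cv2.cvtColor(f,cv2.COLOR_RGB2HSV);rd=((h[...,0]<8)|(h[...,0]>172))&(h[...,1]>150)&(h[...,2]>60)
for row in(210,225,240): 
    k=np.nonzero(rd[row])[0];print('plate cols',row,k.min(),k.max())
b=(h[...,0]>10)&(h[...,0]<28)&(h[...,1]>100)
k=np.nonzero(b[190])[0];print('fence cols',k.min(),k.max())
for row in(190,182): print('fence top ends y',ray(s,(k.min(),row),42)[1],ray(s,(k.max(),row),42)[1])
w=((h[...,1]<40)&(h[...,2]>120)).astype(np.uint8);n,l,q,c=cv2.connectedComponentsWithStats(w)
print([(q[i].tolist(),c[i].round(1).tolist()) for i in range(1,n) if q[i,4]>3500 and q[i,4]<9000])
print('dial pred',proj(s,st['tool_pos']-[0,0,25.7-41]))
t=snap('top')['frame']
for c in(183,200): print([(i,t[i,c].tolist()) for i in range(177,187)])
E
```

```text
[573.14688265 217.77942905  31.76185021] [-12.89376373   0.18370111   8.97431192] [179.96986927   0.33909567   0.25806185]
215 fence/plate edge row 198
240 fence/plate edge row 198
320 fence/plate edge row 198
340 fence/plate edge row 198
5 [281.6 220.8]
10 [281.8 205.7]
13 [281.8 196.4]
16 [281.9 187. ]
plate cols 210 203 353
plate cols 225 204 352
plate cols 240 204 351
fence cols 147 414
fence top ends y 259.0280219104468 176.97947956089982
fence top ends y 258.76843263552337 177.27303839921822
[([236, 302, 86, 71, 4431], [277.9, 336.1])]
dial pred [280.37844847 339.36932016]
[(177, [60, 10, 9]), (178, [63, 11, 11]), (179, [46, 30, 15]), (180, [30, 72, 33]), (181, [10, 45, 19]), (182, [22, 49, 26]), (183, [41, 51, 38]), (184, [43, 41, 37]), (185, [33, 27, 26]), (186, [24, 24, 19])]
[(177, [66, 13, 14]), (178, [67, 3, 8]), (179, [44, 67, 33]), (180, [14, 53, 26]), (181, [13, 35, 17]), (182, [13, 61, 23]), (183, [91, 93, 88]), (184, [102, 100, 100]), (185, [101, 100, 99]), (186, [104, 103, 100])]
```

Fence is at about 12.6 mm, mid-green, with the edge square (row 198 across) and centred within 1 mm. The capsule is unmoved. I hold still and hand in.

>>> servo_tool(
  fingers=[0.045,0.045,0.045,0.045,0.045],
  linear=[
    [0,0,0],
    [0,0,0],
    [0,0,0],
    [0,0,0],
    [0,0,0],
  ],
  rotation=[
    [0,0,0],
    [0,0,0],
    [0,0,0],
    [0,0,0],
    [0,0,0],
  ],
)

```text
time: 18.2
tool_pos: [573.2, 217.8, 31.8]
tcp_rot: [180.0, 0.3, 0.3]
ft_force: [-11.9, 1.1, 7.9]
finger_gap: 54.3
grip_force: 65.7
```

```bash
python3 - <<'E'
from h import *
s=r.sense();print(s['tool_pos'],s['ft_force'],s['finger_gap']);print(r.hand_in())
E
```

```text
[573.17380567 217.7908032   31.78809748] [-11.93849463   1.06266285   7.93276153] 54.32967614785217
the job is handed in; nothing more can be done
None
```

I handed the job in at about 18 s with the grey capsule seated in the red compass and the compass held flat, square and centred against the fence at about 12.6 mm, mid-green; no verdict came back.

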